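# Load a membrane slide under the microscope stage clip

## Robot

A 6-joint arm with a two-finger parallel gripper is mounted at the origin on the work surface. World frame = base frame: x ahead of the robot, y to its left, z up, the work surface at z = 0. Lengths are in mm, angles in rad, forces in N, time in s.
With the tool pointing down it reaches from about 300 to 775 mm from the base axis. Payload 14.6 kg.
Tool frame: the origin (TCP) lies on the front face of the gripper's body, between the roots of the fingers; the fingertips stand 97 mm ahead of it and the grasp point (between the pads) lies 78 mm ahead of it; z points along the fingers, y is the direction in which the jaws open and shut (so a half turn about z gives the same grasp; the last joint's range is limited). The gripper opens to 94 mm and grips with 3 to 60 N. Pads are 16 mm wide; open, the fingers measure 119 mm over their backs; the gripper's body (75 mm by 177 mm) begins 78 mm behind the grasp point.
Start: joints at [-1.339, 0.3, 1.521, -0, 1.321, -0.067], TCP at [161.899, -525.622, 302.646] pointing down, gripper open.
Joint ranges: [-3.03, 3.03], [-0.79, 2.21], [0.23, 2.52], [-1.04, 4.18], [0, 3.07], [-2.55, 2.55]. Speed limits (rad/s): [2.22, 2.22, 2.57, 3.14, 3.14, 3.14].

## Interface

Orientations are given as [roll, pitch, yaw] about the fixed x, y, z axes, in that order (R = Rz(yaw) Ry(pitch) Rx(roll)).
In Python, from cell import manip, eyes, finder gives the robot as it stands.
- The arm moves only by the tool drive_tool, never from a script. Its argument "rows" is a list of rows, each an object with "offset": the shift along the tool's x, y, z in mm, a list of three; "spin": the turn about the tool's z in degrees; "jaw": the finger opening in mm, from 0 to 94. In form: [{"offset": [dx, dy, dz], "spin": spin, "jaw": jaw}, ...]. A call has 1 to 20 rows; each row shifts and turns the commanded pose from where the row before left it, along the tool's axes as they then stand; what a row does not reach is not made up. A row lasts 1/10 s, in which the tool goes at most 50 mm and 8.59 degrees, less where a joint would pass 70% of its speed; a pose out of reach is approached as far as the arm can. A call is refused whole if a number of a shift passes 50 or a number of a turn 8.59, either way. A call with a gripper value outside its range is refused whole. The fingers move at their own pace and stop on an object; "force" is the grip in N (left out, the last holds). Time passes only in rows, so rows that do not move let the fingers close. It gives the time, the measured TCP pose, the force and the opening at its end, in the units of the state.
- manip.read_state(): the state, without advancing time (a new reading comes with each control period).
- eyes.camera(name): name is "scene" or "top" or "wrist"; returns a dict with "color" (400x640x3 uint8, blue, green, red), "depth" (400x640 float32, mm along the optical axis (not along the pixel's ray), 0 where there is no reading), "vfov" (degrees; the focal length in pixels is half the picture's height over the tangent of half this angle, whatever the lens; pixels are square), "cx", "cy" (the principal point, pixels), "rvec" (rotation vector, rad) and "tvec" (3), from world to camera coordinates, as OpenCV has them. Camera axes: x right, y down, z forward; pixel columns grow to the right and rows downward; lengths in mm; the calibration is good to about 2 mm. A picture is of the moment at which its call begins.
- manip.sign_off(): hands the job in, once; it reports no verdict.
Trained networks look in the newest picture that a camera, given by its name, has taken for a name from the list of things; names that differ only in an ending like _2 or _b are one class to them, and where a whole thing is asked for, a point or a joint stands for the part that bears it (a point fixed in the world has none). Each returns a list of dicts, best first, with "p" (0 to 1); they miss things now and then, are a little off and sometimes report something else, mostly with a low value. They report only what shows in the picture. A call takes as long as a camera call. They do not tell look-alikes from the thing itself.
- finder.find_in(camera, target): "uv" ([column, row] in pixels, amid what is visible of it).
The state is a dict: "clock": time; "joints": joint angles; "qd": joint speeds; "effort": joint torques, N m; "eef_pos": TCP position; "eef_rot": TCP orientation; "wrist_force": force on the tool from outside, world axes, zero at the start; "moment": the same for the moment, N m; "finger_gap": finger opening in mm.
Only numpy, scipy, OpenCV 4.12 (cv2) and the standard library are available. Lean on these libraries where they do the work, as an engineer would, in place of code of your own. Each camera call takes 0.05 s, during which the arm holds its last target. There are 200 camera calls.

## Task

Load the filter-membrane slide holder that lies on the black microscope stage: with one fingertip press the tail of the steel spring clip down and keep it down, while the other fingertip pushes the holder by its upright lip under the raised nose of the clip, straight home and square against the fence. Then let the clip go, so that its nose comes down on the holder and clamps it, and take the hand away. The holder is only pushed along the stage, never picked up; leave everything else on the bench where it is.

Things in the scene. Friction and masses are not known exactly. Their poses are not given: they have to be found in the camera images.
- stage: XY microscope stage fixed to the bench: black plate 124 mm (its x) by 150 mm (its y, -72 to +78 mm), flat top 50 mm above the bench. Origin: on the bench straight below the clip's pivot pin, z up. Clip and holder lie along its y axis: tail on the -y side, holder on the +y side. Foot 150 by 170 mm; micrometers stick out to 132 mm on +x and 143 mm on -y, all below 40 mm above the bench.
- home (a point): fixed point on the stage top (stage x = 0, y = +19 mm): the holder's origin is here when it is home. Two steel fence bars, 6 mm high, at stage x = 14 to 41 mm either side, face +y at stage y = +4 mm; the holder is pushed along the stage's -y until its front edge meets both.
- clip_pivot (a point): middle of the clip's pivot pin: stage x = y = 0, 10 mm above the stage top; the pin runs along the stage's x. The two cheeks that carry it stand 15 mm above the stage top, stage y = -7 to +4 mm, x = -13 to +13 mm.
- clip (a joint): sprung lever clip, rad: 0 at rest (nose down, 0.5 mm above the stage top), 0.5 with the tail pressed right down. The nose rises 4 mm at 0.24, 6 mm at 0.34, 8 mm at 0.46. About 0.21 with the nose resting on the holder. Pressing the tail takes about 6 N at stage y = -21 mm, 3 N at y = -40 mm; it springs back when let go.
- clip_tail (a point): middle of the upper face of the tail, 32 mm from the pivot; moves with the clip. Tail: flat, 28 mm wide, 22 mm near the pivot, ends 52 mm from the pivot. At rest it slopes up outwards: top 18 mm above the stage top at stage y = -25 mm, 29 mm at its end. At 0.45 rad it is level, its top 6 mm above the stage top all along, so a fingertip may slide along it and the clip stays open.
- clip_nose (a point): lower edge of the nose, middle of its front face; moves with the clip. The nose is a turned-down steel strip 16 mm wide; its front face is at stage y = +18 mm closed, +20 mm open. A holder pushed against the closed nose does not lift it.
- holder: aluminium slide holder, loose, about 40 g, on the stage top, clear of the nose at the start: plate 84 mm (its x) by 30 mm (its y) by 4 mm, two round white membranes, and along its rear (+y) edge an upright lip 60 mm long, 3 mm thick, top 16 mm above the underside, outer face at its y = +15 mm. Front edge at its y = -15 mm. Origin: centre of the underside; axes nearly agree with the stage's.
- spare: spare slide holder of the same shape, lying flat on the bench beside the stage's +y end; leave alone. Origin: centre of its underside
- jar: small clear jar, 42 mm across, 55 mm high, on the bench in front of the stage (robot's side); origin: centre of its underside
- cartridge: white filter cartridge, 58 mm across, 73 mm high, on the bench behind the stage; origin: centre of its underside
- tweezers: steel tweezers, 130 mm long, 7 mm high, lying on the bench beyond the stage's -y end; origin: middle of their underside
- screwdriver: screwdriver 150 mm long lying on the bench between the robot and the stage's -y end
Not all that is in view belongs to the job. Leave any orange look-alike of the holder alone.

How it is judged:
By the outcome, as a careful person would: the job done as asked, in the order asked, and still so for the second after the job is handed in, with the robot touching nothing.
It also fails if it takes over 35 s, if anything falls off the work surface, if the arm or the gripper's body presses on something with over 40 N, if the wrist force passes 120 N, or if a joint passes its speed limit or range.

## Working session

There is one attempt and no reset: what is moved stays moved. The work goes in short steps, Python scripts to look and compute and a tool call to move; the robot and the scene stay as the last step left them, time stands still between calls to the robot, and variables do not carry over. Pictures are saved under pics/ and viewed, about 8 in all and at most 12, crops included, and the job is handed in when it is done.

Besides the shell and the picture viewer there is one more tool, called after ">>>" as a command line: name --argument value ..., lists and objects as JSON in quotes. drive_tool: Moves the arm, as the interface text tells. Its arguments: {"type":"object","properties":{"rows":{"type":"array","items":{"type":"object","properties":{"offset":{"type":"array","items":{"type":"number"}},"spin":{"type":"number"},"jaw":{"type":"number"}}}},"force":{"type":"number"}},"required":["rows"]}

```bash
ls; mkdir -p pics; cat > h.py <<'E'
from cell import manip, eyes, finder
import numpy as np, cv2
def cam(n):
    c=eyes.camera(n); c['R']=cv2.Rodrigues(np.array(c['rvec'],float))[0]; c['t']=np.array(c['tvec'],float).ravel()
    c['f']=200/np.tan(np.radians(c['vfov'])/2); return c
def pt(c,u,v,z=None):
    "pixel -> world, by depth, or on plane z"
    r=np.array([(u-c['cx'])/c['f'],(v-c['cy'])/c['f'],1.]); o=-c['R'].T@c['t']
    if z is None:
        d=c['depth'][int(round(v)),int(round(u))]; return c['R'].T@(r*d-c['t'])
    w=c['R'].T@r; return o+w*(z-o[2])/w[2]
def px(c,P):
    q=c['R']@np.array(P,float)+c['t']; return q[:2]/q[2]*c['f']+[c['cx'],c['cy']]
E
python3 - <<'E'
from h import *
s=manip.read_state(); print(s['eef_pos'],s['eef_rot'],s['clock'],s['finger_gap'])
for n in ("top","scene"):
    c=cam(n); cv2.imwrite(f'pics/{n}0.png',c['color']); print(n,c['f'],c['cx'],c['cy'],-c['R'].T@c['t'])
    for t in ("stage","holder","clip","clip_tail","clip_nose","clip_pivot","spare"):
        for d in finder.find_in(n,t)[:3]:
            print(t,round(d['p'],2),np.round(d['uv']),np.round(pt(c,*d['uv'])))
E
```

```text
pics
[ 161.86613692 -525.49225793  302.0767312 ] [-3.14042757e+00 -8.90290895e-05  2.98774972e-01] 0.0 93.91132238129363
top 491.4617249770531 315.98281404267726 205.41823453970403 [376.16253415  28.20475331 900.159026  ]
stage 0.94 [335. 221.] [511. -20.  62.]
holder 0.98 [262. 120.] [714. 119.   2.]
holder 0.93 [307. 201.] [548.  30.  55.]
holder 0.57 [196. 154.] [644. 241.   3.]
clip 0.58 [342. 217.] [518. -33.  66.]
clip_tail 0.68 [329. 219.] [515. -10.  65.]
clip_tail 0.65 [341. 217.] [517. -30.  69.]
clip_nose 0.79 [338. 216.] [521. -26.  60.]
clip_pivot 0.86 [331. 220.] [514. -14.  59.]
spare 0.8 [250. 201.] [555. 135.   4.]
scene 362.62587415497563 323.2952911221297 198.81481416705276 [944.55913035 -91.03253303 558.97265826]
stage 0.95 [298. 206.] [550. -27.  49.]
holder 0.71 [453. 234.] [647. 242.   7.]
holder 0.69 [401. 279.] [709. 114.   7.]
holder 0.66 [383. 211.] [564. 137.   4.]
clip 0.56 [291. 191.] [526. -34.  65.]
clip_tail 0.64 [291. 188.] [520. -33.  67.]
clip_tail 0.6 [298. 209.] [563. -28.  58.]
clip_nose 0.65 [292. 186.] [516. -31.  67.]
clip_pivot 0.59 [298. 210.] [562. -29.  56.]
spare 0.58 [384. 211.] [565. 137.   6.]
spare 0.39 [299. 209.] [563. -27.  58.]
```

```bash
python3 - <<'E'
import cv2
a=cv2.imread('pics/top0.png')[110:310,210:450]; cv2.imwrite('pics/top0c.png',cv2.resize(a,None,fx=3,fy=3,interpolation=2))
a=cv2.imread('pics/scene0.png'); cv2.imwrite('pics/scene0b.png',cv2.resize(a,None,fx=1.25,fy=1.25))
E
```

```text
(no output)
```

View pics/top0c.png

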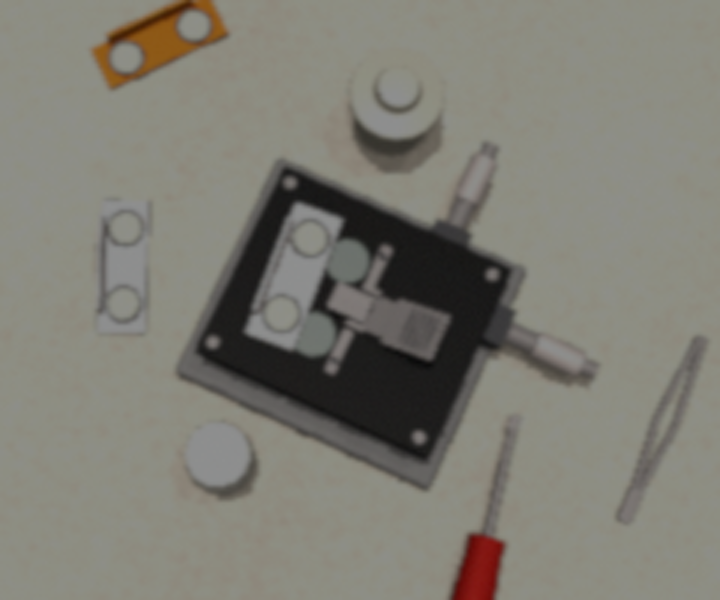

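View pics/scene0b.png

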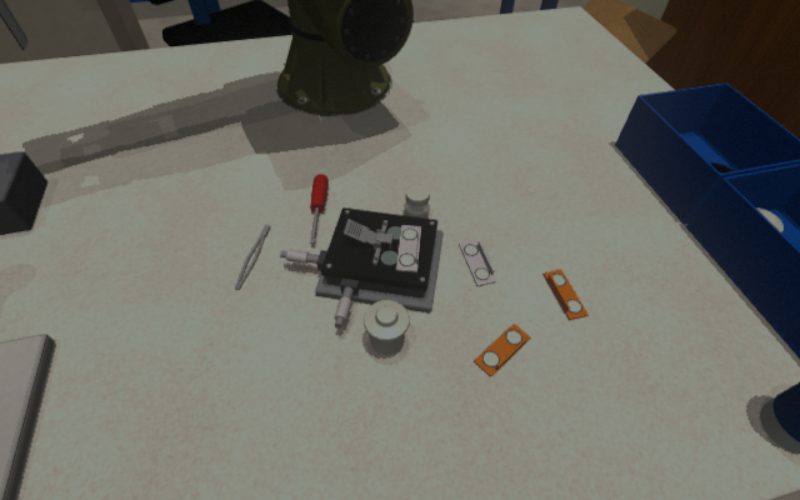

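The top view shows the stage at about crop (355,310), turned about 23°. The clip tail is at crop (425,330), the holder at (295,275), and the spare and orange look-alikes lie on the bench. Next I fit the stage and holder poses.

```bash
python3 - <<'E'
from h import *
c=cam("top"); g=cv2.cvtColor(c['color'],cv2.COLOR_BGR2GRAY)
def rect(mask,seed,z):
    m=cv2.morphologyEx(mask,cv2.MORPH_OPEN,np.ones((2,2)))
    n,l,s,_=cv2.connectedComponentsWithStats(m); 
    k=l[seed[1],seed[0]]; print('area',s[k])
    P=np.argwhere(l==k)[:,::-1]
    W=np.array([pt(c,u,v,z)[:2] for u,v in P],np.float32)
    return cv2.minAreaRect(W)
print(g[230,360],g[180,325],g[200,290],g[190,305])
r=rect((g<45).astype(np.uint8),(330,243),50); print('stage',r,cv2.boxPoints(r))
r=rect((g>95).astype(np.uint8),(307,201),54); print('holder',r,cv2.boxPoints(r))
E
```

```text
27 24 27 101
area [ 277  169  103   95 3574]
stage ((524.0957641601562, -13.757095336914062), (155.6038360595703, 125.84489440917969), 66.27565002441406) [[ 435.1882    -59.668083]
 [ 550.3982   -110.30013 ]
 [ 613.0033     32.153893]
 [ 497.79333    82.78594 ]]
area [ 293  179   55   50 1348]
holder ((536.4977416992188, 0.5330619812011719), (86.07952117919922, 83.82460021972656), 70.77521514892578) [[482.7508   -26.305866]
 [561.9008   -53.907223]
 [590.2447    27.37199 ]
 [511.09467   54.973347]]
```

>>> drive_tool --rows '[{"offset": [36,-27.7,0],"spin": 0,"jaw": 94},{"offset": [36,-27.7,0],"spin": 0,"jaw": 94},{"offset": [36,-27.7,0],"spin": 0,"jaw": 94},{"offset": [36,-27.7,0],"spin": 0,"jaw": 94},{"offset": [36,-27.7,0],"spin": 0,"jaw": 94},{"offset": [36,-27.7,0],"spin": 0,"jaw": 94},{"offset": [36,-27.7,0],"spin": 0,"jaw": 94},{"offset": [36,-27.7,0],"spin": 0,"jaw": 94},{"offset": [36,-27.7,0],"spin": 0,"jaw": 94},{"offset": [36,-27.7,0],"spin": 0,"jaw": 94},{"offset": [36,-27.7,0],"spin": 0,"jaw": 94},{"offset": [36,-27.7,0],"spin": 0,"jaw": 94},{"offset": [36,-27.7,0],"spin": 0,"jaw": 94},{"offset": [36,-27.7,0],"spin": 0,"jaw": 94},{"offset": [0,0,0],"spin": 8.2,"jaw": 94},{"offset": [0,0,0],"spin": 8.2,"jaw": 94},{"offset": [0,0,0],"spin": 8.2,"jaw": 94},{"offset": [0,0,0],"spin": 8.2,"jaw": 94},{"offset": [0,0,0],"spin": 8.2,"jaw": 94},{"offset": [0,0,0],"spin": 0,"jaw": 94}]'

```text
clock: 2.85
eef_pos: [529.4, -6.6, 302.7]
eef_rot: [-3.142, 0.0, -0.419]
wrist_force: [0.4, -0.6, 0.9]
finger_gap: 93.9
```

```bash
python3 - <<'E'
from h import *
c=cam("wrist"); s=manip.read_state(); print(s['eef_pos'],s['eef_rot'],s['clock'],s['joints'])
print(c['f'],-c['R'].T@c['t'])
cv2.imwrite('pics/w1.png',c['color']); np.savez('w1.npz',**{k:c[k] for k in('depth','color','rvec','tvec','cx','cy','f','R','t')})
E
```

```text
[529.40143363  -6.640661   302.65554183] [-3.14158795e+00  2.41856268e-05 -4.13731593e-01] 2.9 [-8.17315288e-02  2.54130851e-01  1.57931208e+00  1.27668957e-05
  1.30817106e+00  1.90279308e+00]
312.8049969238792 [605.95725789 -39.95083177 384.91324143]
```

View pics/w1.png

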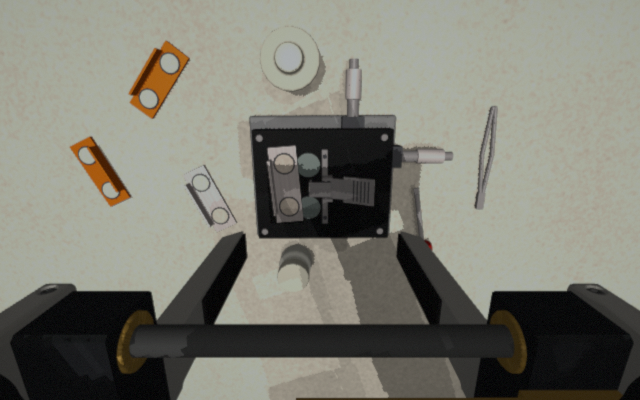

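The wrist view shows the stage with the holder at (285,185) and the clip at (340,190). The screws are at about (259,138), (384,137), (264,231) and (380,232). The holder looks turned a few degrees.

```bash
python3 - <<'E'
from h import *
c=dict(np.load('w1.npz')); g=cv2.cvtColor(c['color'],cv2.COLOR_BGR2GRAY)
S=[]
for u,v in ((259,138),(384,137),(264,231),(380,232)):
    w=g[v-5:v+6,u-5:u+6].astype(float); w=np.clip(w-60,0,None); yy,xx=np.mgrid[-5:6,-5:6]
    p=(u+(w*xx).sum()/w.sum(),v+(w*yy).sum()/w.sum()); P=pt(c,*p,51); S.append(P[:2]); print(np.round(p,1),P.round(1))
S=np.array(S); print('ctr',S.mean(0),'yaw from y-pairs',[np.degrees(np.arctan2(-(d[0]),d[1])) for d in (S[0]-S[1],S[2]-S[3])], [np.linalg.norm(d) for d in (S[0]-S[1],S[2]-S[3],S[0]-S[2])])
cv2.imwrite('pics/w1c.png',cv2.resize(c['color'][115:245,245:400],None,fx=5,fy=4.6,interpolation=cv2.INTER_CUBIC))
print('stage z',[pt(c,u,v)[2].round(1) for u,v in((350,150),(350,225),(270,225))])
E
```

```text
[258.7 137.9] [604.   32.5  51. ]
[384.1 137.1] [551.2 -88.4  51. ]
[264.5 231.4] [507.1  74.9  51. ]
[379.4 230.8] [454.1 -45.8  51. ]
ctr [529.11690233  -6.7120289 ] yaw from y-pairs [np.float64(-23.630716586198933), np.float64(-23.704829436300315)] [np.float64(131.89703199120214), np.float64(131.83899114729175), np.float64(105.80920410816645)]
stage z [np.float64(50.7), np.float64(50.9), np.float64(384.9)]
```

View pics/w1c.png

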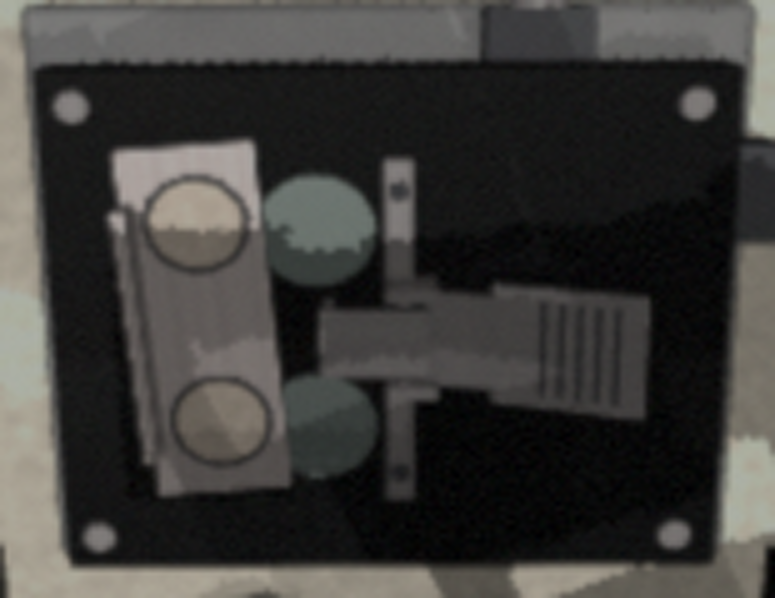

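```bash
python3 - <<'E'
from h import *
c=cam("wrist"); g=cv2.cvtColor(c['color'],cv2.COLOR_BGR2GRAY)
np.savez('w2.npz',**{k:c[k] for k in('depth','color','rvec','tvec','cx','cy','f','R','t')})
def cen(g,u,v,r,th):
    u,v=int(u),int(v)
    w=np.clip(g[v-r:v+r+1,u-r:u+r+1].astype(float)-th,0,None); yy,xx=np.mgrid[-r:r+1,-r:r+1]
    return (u+(w*xx).sum()/w.sum(),v+(w*yy).sum()/w.sum())
def rep(S):
    S=np.array(S); print('ctr',S.mean(0).round(1),[np.degrees(np.arctan2(-(d[0]),d[1])).round(2) for d in (S[0]-S[1],S[2]-S[3])], [np.linalg.norm(d).round(1) for d in (S[0]-S[1],S[2]-S[3],S[0]-S[2])])
rep([pt(c,*cen(g,u,v,5,60),51)[:2] for u,v in ((259,138),(384,137),(264,231),(380,232))])
t=cam("top"); gt=cv2.cvtColor(t['color'],cv2.COLOR_BGR2GRAY); cv2.imwrite('pics/t2.png',t['color'])
a=np.load('w1.npz')
g0=cv2.cvtColor(cv2.imread('pics/top0.png'),cv2.COLOR_BGR2GRAY)
rep([pt(t,*cen(g0,210+x/3,110+y/3,4,50),51)[:2] for x,y in ((290,183),(492,274),(212,342),(419,437))])
# holder & clip features in stage frame (wrist), from the crop pixels
y0=np.radians(-23.67); ex=np.array([np.cos(y0),np.sin(y0)]); ey=np.array([-np.sin(y0),np.cos(y0)])
O=np.array([529.1,-6.7])-3*ey; print('O',O)
W=dict(a)
for n,x,y,z in(('plate rear-top',112,152,54),('front-top',255,141,54),('front-bot',290,487,54),('rear-bot',160,495,54),('lip top end',112,215,66),('lip bot end',150,463,66),('bar t l',383,158,56),('bar b l',387,498,56),('tail end t',650,297,79),('tail end b',643,417,79),('nose t',320,308,62),('nose b',322,375,62)):
    P=pt(W,245+(x+.5)/5-.5,115+(y+.5)/4.6-.5,z)[:2]-O; print(n,np.round([P@ex,P@ey],1))
E
```

```text
ctr [529.2  -6.8] [np.float64(-23.71), np.float64(-23.72)] [np.float64(131.8), np.float64(131.9), np.float64(105.9)]
ctr [529.7  -6.8] [np.float64(-23.36), np.float64(-23.67)] [np.float64(133.4), np.float64(132.9), np.float64(106.3)]
O [527.89559515  -9.44761878]
plate rear-top [43.  60.3]
front-top [45.3 30.2]
front-bot [-38.7  24.7]
rear-bot [-40.6  54. ]
lip top end [30.5 59. ]
lip bot end [-28.1  54. ]
bar t l [41.6  3.3]
bar b l [-40.9   2.9]
tail end t [ 14.1 -50. ]
tail end b [-13.3 -49.7]
nose t [ 8.1 16.9]
nose b [-8.  16.7]
```

Both cameras agree: stage origin is at (527.9, -9.4) with yaw -23.7°, and the holder is at stage (2.2, 42.3), turned about +4°. I'll go to stage (2, 15) and stop just above the clip.

>>> drive_tool --rows '[{"offset": [1.8,-11.8,0],"spin": 0,"jaw": 94},{"offset": [0,0,28],"spin": 0,"jaw": 94},{"offset": [0,0,28],"spin": 0,"jaw": 94},{"offset": [0,0,28],"spin": 0,"jaw": 94},{"offset": [0,0,28],"spin": 0,"jaw": 94},{"offset": [0,0,0],"spin": 0,"jaw": 94},{"offset": [0,0,0],"spin": 0,"jaw": 94}]'

```text
clock: 3.7
eef_pos: [536.3, 3.8, 191.3]
eef_rot: [-3.142, -0.0, -0.416]
wrist_force: [0.8, -0.2, 0.2]
finger_gap: 94.1
```

```bash
python3 - <<'E'
from h import *
c=cam("wrist"); s=manip.read_state(); P=s['eef_pos']
y0=np.radians(-23.7); ex=np.array([np.cos(y0),np.sin(y0)]); ey=np.array([-np.sin(y0),np.cos(y0)])
d=P[:2]-np.array([527.9,-9.4]); print('stage',d@ex,d@ey,P[2],s['eef_rot'],s['finger_gap'],s['wrist_force'])
cv2.imwrite('pics/w3.png',cv2.resize(c['color'],None,fx=1.25,fy=1.25))
E
```

```text
stage 2.6275876583470645 15.454774171272003 192.03239473293144 [-3.14099768e+00 -1.47533804e-03 -4.15858906e-01] 94.18695208904711 [-0.07588256 -0.32140603 -0.4499601 ]
```

View pics/w3.png

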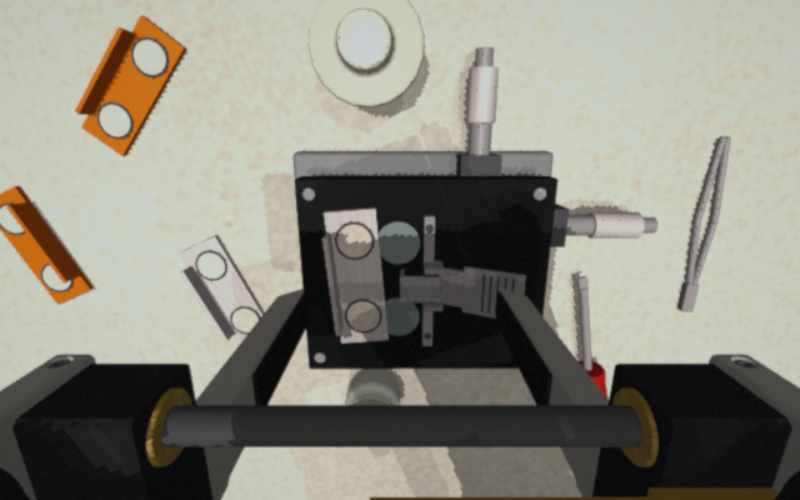

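The fingers straddle the clip tail (right tip near (505,292)) and the holder's lip (left tip near (300,292)). Now pressing down.

>>> drive_tool --rows '[{"offset": [0,0,10],"spin": 0,"jaw": 94},{"offset": [0,0,8],"spin": 0,"jaw": 94},{"offset": [0,0,4],"spin": 0,"jaw": 94},{"offset": [0,0,4],"spin": 0,"jaw": 94},{"offset": [0,0,4],"spin": 0,"jaw": 94},{"offset": [0,0,4],"spin": 0,"jaw": 94},{"offset": [0,0,3.5],"spin": 0,"jaw": 94},{"offset": [0,0,0],"spin": 0,"jaw": 94},{"offset": [0,0,0],"spin": 0,"jaw": 94}]'

```text
clock: 4.65
eef_pos: [536.0, 3.4, 153.3]
eef_rot: [-3.141, -0.0, -0.417]
wrist_force: [-0.2, -1.2, 3.7]
finger_gap: 93.6
```

```bash
cat >> h.py <<'E'
def st(n=5):
    "stage-frame pose, averaged over control periods via camera calls"
    y0=np.radians(-23.7); ex=np.array([np.cos(y0),np.sin(y0)]); ey=np.array([-np.sin(y0),np.cos(y0)])
    L=[]
    for i in range(n):
        if i: eyes.camera("top")
        s=manip.read_state(); d=s['eef_pos'][:2]-np.array([527.9,-9.4]); f=s['wrist_force']
        L.append([d@ex,d@ey,s['eef_pos'][2],np.degrees(s['eef_rot'][2]),s['finger_gap'],f[:2]@ex,f[:2]@ey,f[2]])
    print('x y z yaw gap Fx Fy Fz',np.mean(L,0).round(2),s['clock'])
E
python3 - <<'E'
from h import *
st()
c=cam("wrist"); cv2.imwrite('pics/w4.png',cv2.resize(c['color'][130:400,200:460],None,fx=2.2,fy=2.2,interpolation=2))
E
```

```text
x y z yaw gap Fx Fy Fz [  2.21  14.98 153.36 -23.88  93.91   0.52  -0.67   3.81] 4.85
```

View pics/w4.png

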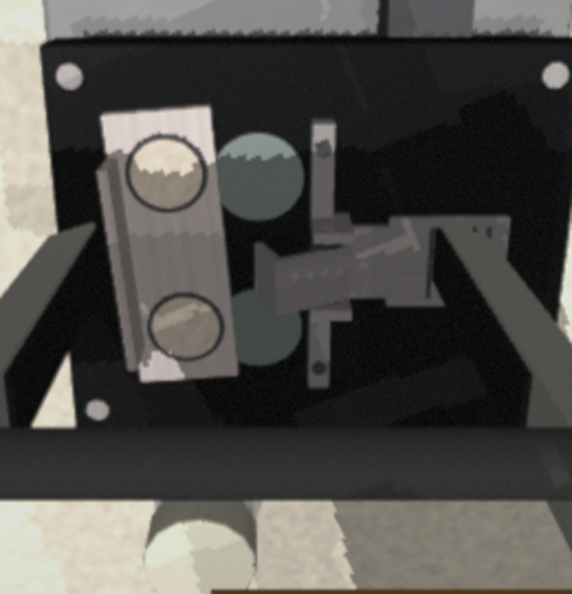

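The clip is open with the nose raised at crop (275,280), and Fz is 3.8 N. The left finger is just outside the lip. I'll push by closing the jaws while shifting the hand, so the tail finger stays put.

>>> drive_tool --rows '[{"offset": [0,1,0],"jaw": 92,"spin": 0},{"offset": [0,1,0],"jaw": 90,"spin": 0},{"offset": [0,1,0],"jaw": 88,"spin": 0},{"offset": [-0.1,1,0],"jaw": 86,"spin": 0},{"offset": [-0.1,1,0],"jaw": 84,"spin": 0},{"offset": [-0.1,1,0],"jaw": 82,"spin": 0},{"offset": [-0.1,1,0],"jaw": 80,"spin": 0},{"offset": [-0.1,1,0],"jaw": 78,"spin": 0},{"offset": [-0.1,1,0],"jaw": 76,"spin": 0},{"offset": [-0.1,1,0],"jaw": 74,"spin": 0},{"offset": [-0.1,1,0],"jaw": 72,"spin": 0},{"offset": [-0.1,1,0],"jaw": 70,"spin": 0},{"offset": [0,0,0],"jaw": 70,"spin": 0}]' --force 15

```text
clock: 6.2
eef_pos: [530.1, -7.3, 153.2]
eef_rot: [3.142, 0.0, -0.417]
wrist_force: [1.7, 0.5, 4.1]
finger_gap: 69.9
```

```bash
python3 - <<'E'
from h import *
st()
c=cam("wrist"); cv2.imwrite('pics/w5.png',cv2.resize(c['color'][130:400,200:460],None,fx=2.2,fy=2.2,interpolation=2))
E
```

```text
x y z yaw gap Fx Fy Fz [  1.16   2.82 153.13 -23.88  69.96   2.33  -0.44   4.21] 6.4
```

View pics/w5.png

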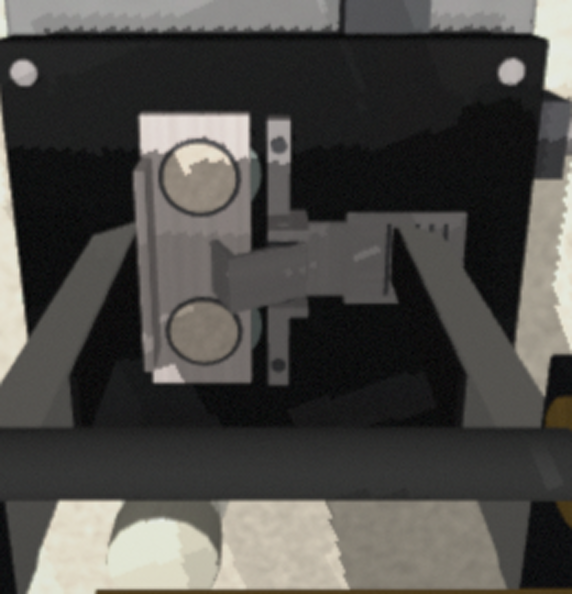

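The holder is square and under the raised nose, and its front edge (x≈250) is about 4 mm short of the fence bars (267). Now pushing it home against the fence.

>>> drive_tool --rows '[{"offset": [-0.2,1,0],"jaw": 68,"spin": 0},{"offset": [-0.2,1,0],"jaw": 66,"spin": 0},{"offset": [-0.2,0.5,0],"jaw": 65,"spin": 0},{"offset": [-0.2,0.5,0],"jaw": 64,"spin": 0},{"offset": [0,0,0],"jaw": 64,"spin": 0},{"offset": [0,0,0],"jaw": 64,"spin": 0},{"offset": [0,0,0],"jaw": 64,"spin": 0}]' --force 15

```text
clock: 7.15
eef_pos: [528.5, -9.2, 153.4]
eef_rot: [-3.14, -0.001, -0.417]
wrist_force: [4.3, 3.9, 5.1]
finger_gap: 63.9
```

```bash
python3 - <<'E'
from h import *
st()
c=cam("wrist"); cv2.imwrite('pics/w6.png',cv2.resize(c['color'][130:400,200:460],None,fx=2.2,fy=2.2,interpolation=2))
E
```

```text
x y z yaw gap Fx Fy Fz [  0.46   0.45 153.43 -23.89  64.13   2.25   5.2    4.56] 7.35
```

View pics/w6.png

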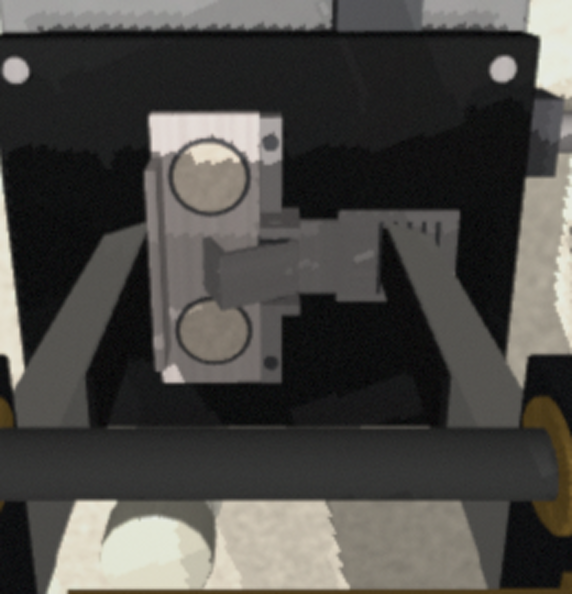

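The front edge now meets both fence bars, square, with a reaction of about 5 N. I'll seat it slightly firmer, back the fingertip off the lip, then raise the hand slowly so the clip closes.

>>> drive_tool --rows '[{"offset": [-0.3,0.7,0],"jaw": 63,"spin": 0},{"offset": [0,0,0],"jaw": 63,"spin": 0},{"offset": [0,0,0],"jaw": 63,"spin": 0},{"offset": [0,0,0],"jaw": 64,"spin": 0},{"offset": [0,0,0],"jaw": 66,"spin": 0},{"offset": [0,0,0],"jaw": 68,"spin": 0},{"offset": [0,0,0],"jaw": 70,"spin": 0},{"offset": [0,0,0],"jaw": 70,"spin": 0},{"offset": [0,0,-3],"jaw": 70,"spin": 0},{"offset": [0,0,-3],"jaw": 70,"spin": 0},{"offset": [0,0,-3],"jaw": 70,"spin": 0},{"offset": [0,0,-3],"jaw": 70,"spin": 0},{"offset": [0,0,-3],"jaw": 70,"spin": 0},{"offset": [0,0,-4],"jaw": 70,"spin": 0},{"offset": [0,0,-6],"jaw": 70,"spin": 0},{"offset": [0,0,-15],"jaw": 70,"spin": 0},{"offset": [0,0,-30],"jaw": 70,"spin": 0},{"offset": [0,0,-40],"jaw": 70,"spin": 0},{"offset": [0,0,-40],"jaw": 70,"spin": 0},{"offset": [0,0,0],"jaw": 70,"spin": 0}]' --force 15

```text
clock: 9.4
eef_pos: [528.6, -10.2, 308.8]
eef_rot: [-3.139, -0.008, -0.417]
wrist_force: [0.3, -0.8, -0.4]
finger_gap: 70.0
```

```bash
python3 - <<'E'
from h import *
st(3)
c=cam("wrist"); a=c['color'][105:265,235:405]; cv2.imwrite('pics/w7.png',cv2.resize(a,None,fx=4,fy=3.75,interpolation=cv2.INTER_CUBIC))
np.savez('w7.npz',**{k:c[k] for k in('depth','color','rvec','tvec','cx','cy','f','R','t')})
E
```

```text
x y z yaw gap Fx Fy Fz [ 4.6000e-01 -6.3000e-01  3.0603e+02 -2.3880e+01  7.0260e+01  2.0000e-01
 -5.8000e-01 -7.2000e-01] 9.5
```

View pics/w7.png

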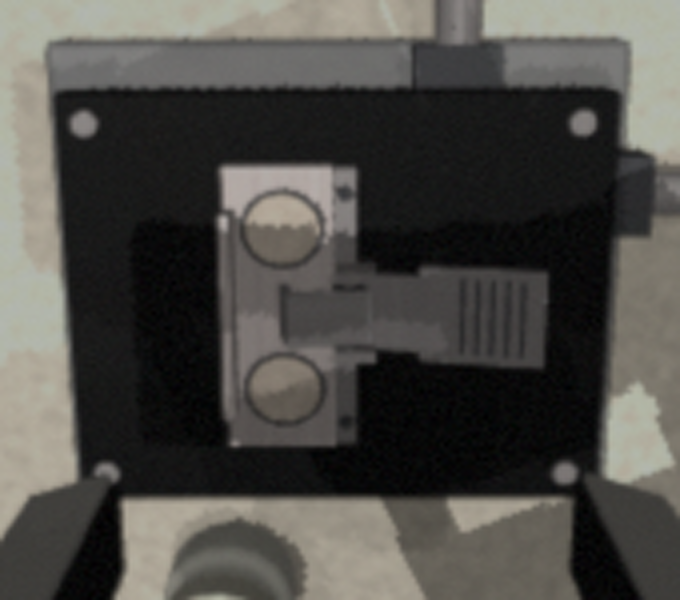

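The holder is against both bars, with the nose down on it at crop (290,315). A numeric check before handing in:

```bash
python3 - <<'E'
from h import *
W=dict(np.load('w7.npz')); y0=np.radians(-23.7); ex=np.array([np.cos(y0),np.sin(y0)]); ey=np.array([-np.sin(y0),np.cos(y0)])
for n,x,y,z in(('rear-top',220,166,54),('front-top',333,166,54),('front-bot',336,444,54),('rear-bot',231,444,54),('bar top',358,166,56),('bar bot',357,443,56),('nose t',281,287,58),('nose b',281,341,58),('scr',84,124,51),('scr',583,124,51),('scr',106,473,51),('scr',565,473,51)):
    P=pt(W,235+(x+.5)/4-.5,105+(y+.5)/3.75-.5,z)[:2]-np.array([527.9,-9.4]); print(n,np.round([P@ex,P@ey],1))
print('nose top z',[pt(W,235+x/4,105+y/3.75)[2].round(1) for x,y in((300,315),(330,315),(500,315),(535,315))])
E
```

```text
rear-top [41.4 32.9]
front-top [41.3  3. ]
front-bot [-42.2   2.7]
rear-bot [-42.1  32.4]
bar top [41.5 -3.5]
bar bot [-41.1  -3.2]
nose t [ 7.3 17.2]
nose b [-8.7 17.4]
scr [52.8 68.7]
scr [ 52.5 -62.9]
scr [-52.6  68.9]
scr [-53.  -63.1]
nose top z [np.float64(67.9), np.float64(66.9), np.float64(66.3), np.float64(68.0)]
```

```bash
python3 -c "
from cell import manip; print(manip.sign_off())"
```

```text
the job is handed in; nothing more can be done
None
```

The slide holder is loaded and clamped, and I handed the job in at about 9.5 s on the robot's clock. One fingertip pressed the clip tail down and held it. The other pushed the holder by its lip under the raised nose until it met the fence, with about 5 N of reaction. I then eased that fingertip off the lip, raised the hand slowly so the clip closed, and took the hand about 150 mm clear.

**Last checks, from the final wrist picture:**
- **Position:** the holder is square to the stage (under about 0.5°), with its centre at stage x ≈ -0.4 mm, touching both fence bars.
- **Clamp:** the clip's nose is down on the holder. I judged this from the picture only; I did not measure the clip's angle.
- **Hand:** the wrist force was back to about zero.

**Disagreement:** the front edge measured y ≈ 2.9 mm where the fence face is at 4 mm. The holder cannot pass the fence, so I put this 1 mm down to picking points in the picture.

I did not measure the other things on the bench afterwards, but the hand worked only over the stage.

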